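# Check a machine's air filter against the work lamp

### The arm

A 6-joint arm with a two-finger parallel gripper is mounted at the origin on the work surface. World frame = base frame: x ahead of the robot, y to its left, z up, the work surface at z = 0. Lengths are in m, angles in degrees, forces in N, time in s.
With the tool pointing down it reaches from about 0.375 to 0.9 m from the base axis. Payload 3.1 kg.
Tool frame: the origin (TCP) lies at the very end of the fingers, on their centre line; the grasp point (between the pads) lies bot.grip_point_offset behind it (bot.grip_point_offset is the distance from the TCP to the grasp point, in m); z points along the fingers, y is the line along which they close (so a half turn about z gives the same grasp; the last joint's range is limited). The gripper opens to 87 mm and grips with 3 to 60 N. Pads are 19 mm wide; open, the fingers measure 117 mm over their backs; the gripper's body (75 mm by 190 mm) begins 51 mm behind the grasp point.
Start: joints at [60.075, 30.224, 82.088, -0, 67.689, -10.227], TCP at [0.211, 0.588, 0.223] pointing down, gripper open.
Joint ranges: [-176.69, 176.69], [-43.24, 126.21], [12.49, 139.97], [-82, 262], [0, 151.66], [-163.58, 163.58]. Speed limits (degrees/s): [159.86, 159.86, 180, 180, 180, 180].

### API

Orientations are given as a 3x3 rotation matrix whose columns are the frame's x, y, z axes.
In Python, from rig import bot, viewer, ticket gives the robot as it stands.
- The arm moves only by the tool servo_tool, never from a script. Its argument "targets" is a list of rows, each an object with "offset": the shift along the tool's x, y, z in m, a list of three; "dr": the turn, a rotation vector about the tool's x, y, z in degrees, a list of three. In form: [{"offset": [x, y, z], "dr": [ax, ay, az]}, ...]. A call has 1 to 20 rows; each row is the pose to reach, as a shift and turn from the pose commanded when the call began, along the tool's axes at that moment; what a row does not reach only later rows make up. A row lasts 1/12 s, in which the tool goes at most 41.7 mm and 7.16 degrees, less where a joint would pass 70% of its speed; a pose out of reach is approached as far as the arm can. A call with a gripper value outside its range is refused whole. "gripper" is the gripper command: -1 is fully open, 1 is shut, values between are in proportion, set as the call begins (left out, the last holds). The fingers move at their own pace and stop on an object; the grip force is fixed at half the most. Time passes only in rows, so rows that repeat a pose let the fingers close. It gives the time, the measured TCP pose, the force, the opening and the grip force at its end, in the units of the state.
- bot.read_state(): the state, without advancing time (a new reading comes with each control period).
- viewer.capture(name): name is "scene" or "top"; returns a dict with "color" (384x512x3 uint8, red, green, blue), "camera_matrix" (3x3 intrinsics, pixels), "k1" (the pictures are not rectified: a ray, as slopes to the right and down, at radius r is drawn at 1 + k1 r^2 times it, then the intrinsics apply), "R" (3x3) and "t" (3): a world point X has camera coordinates R X + t. Camera axes: x right, y down, z forward; pixel columns grow to the right and rows downward; lengths in m; the calibration is good to about 2 mm. A picture is of the moment at which its call begins. There is no depth.
- ticket.hand_in(): hands the job in; it is judged then, once.
The state is a dict: "time_s": time; "joint_positions": joint angles; "qvel": joint speeds; "tau": joint torques, N m; "position": TCP position; "tcp_rot": TCP orientation; "force": force on the tool from outside, world axes, zero at the start; "moment": the same for the moment, N m; "opening": opening from 0.0 (shut) to 1.0 (fully open); "grasp_force": force on a finger pad.
Only numpy, scipy, OpenCV 4.12 (cv2) and the standard library are available. Lean on these libraries where they do the work, as an engineer would, in place of code of your own. Each camera call takes 0.05 s, during which the arm holds its last target. There are 200 camera calls.

### The job

Pick up the scraper block and, holding it, wipe the three loose scale chips off the closed cover of the air-filter box onto the bench, then stand or lay the scraper back on the bench. Swing the cover wide open, past upright, draw the filter plate straight up out of the box by its tab and hold it upright in the beam of the work lamp, about 10 cm in front of the lens and at lens height, with its broad face square to the beam. Leave the wrench, the screwdriver and the oil can alone, leave the cover open, and finish while still holding the plate there, still and touching nothing else.

Things in the scene. Friction and masses are not known exactly. Their poses are not given: they have to be found in the camera images.
- housing: Yellow steel air-filter box, fixed: 170 (x) x 190 (y) x 120 mm high, walls and floor 5 mm, open under its cover. Origin: centre of underside, on the bench. Hinge and a hose stub are on its +x side, the bar handle on the -x side. Inside, the filter plate stands along y in a 16 mm slot at x = -15 mm, in guides up to 80 mm height; the guides leave |y| below 56 mm free.
- cover (a joint): Cover hinge angle, rad: 0 closed (start), grows as the bar side rises, stop at 1.9 (past upright, leaning away over the hinge side). The hinge is stiff (about 0.4 N m): the cover stays where it is left; lifting by the bar takes about 5 N.
- cover_hinge (a point): Point on the hinge line, mid-length, at the box's x = +85 mm, y = 0, height 120 mm. The hinge line runs along the box's y.
- cover_grip (a point): Middle of the bar handle: round steel bar 10 mm thick, 90 mm between its posts, parallel to the hinge. Closed: at the box's x = -65 mm, y = 0, height 158 mm, 32 mm above the cover's top. The cover is a plate of 170 x 190 x 6 mm, flush with the box's edges, top at 126 mm when closed, 0.4 kg. From the hinge line the bar is 150 mm along the plate and 38 mm off it.
- filter: Filter plate, aluminium with dark mesh, about 0.25 kg: 12 mm thick (x), 130 mm wide (y), 84 mm high; on the middle of its top edge a pull tab 16 mm thick (x), 50 mm wide (y), 24 mm high (84 to 108 mm above the underside). Origin: centre of underside; x is the broad face's normal. Starts hidden, upright on the box's floor (5 mm above the bench), axes along the box's.
- filter_mid (a point): Middle of the filter plate's broad body, 42 mm above its origin.
- scraper: Scraper block, wood on a dark steel foot, about 0.18 kg: 100 mm long (x), 28 mm thick (y) at the wooden upper part (14 to 54 mm height), foot 32 mm thick and 14 mm high, total height 54 mm. Stands loose on the bench; origin: centre of its underside.
- chip0: Rust-brown scale chip, about 21 x 17 x 9 mm, 14 g, lying loose on the cover. Origin: centre of its underside.
- chip1: Second such chip.
- chip2: Third such chip.
- lamp: Dark work lamp, fixed: round foot (radius 45 mm, 20 mm high) centred at its x = +150 mm, bent post, round head (radius 36 mm, axis level, 185 mm high) from x = +98 to +150 mm; the pale lens faces the lamp's -x. Origin: on the bench straight below the point in the beam where the plate is to be held.
- lamp_spot (a point): The point in the beam where the middle of the plate's broad body is to be held: 98 mm in front of the lens, 185 mm above the bench, straight above the lamp's origin.
- wrench: Steel wrench, 180 mm long, lying on the bench at the left edge of the work. Bystander.
- screwdriver: Screwdriver lying on the bench at the right edge of the work. Bystander.
- oilcan: Steel oil can with a conical spout, 76 mm wide, 120 mm high, standing beyond the box. Bystander.
Not all that is in view belongs to the job. What is shaped like the scraper but purple is not meant.

How it is judged (in metres and radians):
On the way, in this order (a step that is already met when the one before it is completed fails the run):
1. the scraper is held in the fingers above the bench while all three chips still lie on the closed cover (contact force between the fingers and scraper above 1 N and height (world z) of scraper above 0.03 m and height (world z) of each of chip0, chip1, chip2 above 0.11 m and value of joint cover below 0.1 rad), for 0.1 s.
2. all three chips are off the closed cover, the scraper still in the fingers (height (world z) of each of chip0, chip1, chip2 below 0.06 m and contact force between the fingers and scraper above 1 N and value of joint cover below 0.1 rad), for 0.1 s.
3. the scraper is back on the bench, out of the fingers (height (world z) of scraper below 0.06 m and contact force between the fingers and scraper below 0.1 N and linear speed of scraper below 0.05 m/s), for 0.2 s.
4. the cover is open past 1.4 rad (value of joint cover above 1.4 rad), for 0.2 s.
5. the filter plate is held in the fingers, clear above the guides of the box (height (world z) of filter above 0.085 m and contact force between the fingers and filter above 1 N), for 0.1 s.
At the end, for the whole second after the job is handed in: Plate held by the fingers, still, its middle within 40 mm of the lamp spot, square to the beam within 0.3 rad, upright within 0.25 rad, touching nothing else; cover open past 1.4 rad; chips and released scraper on the bench outside the box; bystanders moved under 40 mm (contact force between the fingers and filter above 1 N and distance between filter_mid and lamp_spot below 0.04 m and angle between the x axis of filter and the x axis of lamp, either way round below 0.3 rad and angle between filter's own z axis and vertical below 0.25 rad and linear speed of filter below 0.03 m/s and contact force between filter and housing below 0.1 N and contact force between filter and lamp below 0.1 N and contact force between each of filter, the fingers and scraper below 0.1 N and value of joint cover above 1.4 rad and height (world z) of each of chip0, chip1, chip2, scraper below 0.06 m and horizontal distance between each of chip0, chip1, chip2 and housing above 0.085 m and linear speed of scraper below 0.02 m/s and horizontal distance between scraper and housing above 0.09 m and distance of each of wrench, screwdriver, oilcan from where it was at the start of the episode below 0.04 m); the arm keeps its last pose, push and grip.
It fails at once if the cover is lifted with a chip still on it (value of joint cover above 0.25 rad and height (world z) of any of chip0, chip1, chip2 above 0.11 m).
It fails at once if a bystander is moved more than 40 mm (distance of any of wrench, screwdriver, oilcan from where it was at the start of the episode above 0.04 m).
It also fails if it takes over 72 s, if anything falls off the work surface, if the arm or the gripper's body presses on something with over 40 N, if the wrist force passes 120 N, or if a joint passes its speed limit or range.

## Working session

There is one attempt and no reset: what is moved stays moved. The work goes in short steps, Python scripts to look and compute and a tool call to move; the robot and the scene stay as the last step left them, time stands still between calls to the robot, and variables do not carry over. Pictures are saved under pics/ and viewed, at most 10 in all, crops included, and the job is handed in when it is done.

Besides the shell and the picture viewer there is one more tool, called after "Request:" as a command line: name --argument value ..., lists and objects as JSON in quotes. servo_tool: Moves the arm, as the interface text tells. Its arguments: {"type":"object","properties":{"targets":{"type":"array"},"gripper":{"type":"number"}},"required":["targets"]}

```bash
mkdir -p pics; ls
cat > h.py <<'E'
import numpy as np, cv2
from rig import bot, viewer, ticket
def cap(name, fn=None):
    c=viewer.capture(name)
    np.savez(f'/tmp/{name}.npz',**c)
    if fn: cv2.imwrite('pics/'+fn, c['color'][:,:,::-1])
    return c
def load(name): return dict(np.load(f'/tmp/{name}.npz'))
def ray(c,u,v):
    K=c['camera_matrix']; d=np.array([(u-K[0,2])/K[0,0],(v-K[1,2])/K[1,1]]); s=d.copy()
    for _ in range(20): s=d/(1+c['k1']*(s@s))
    w=c['R'].T@np.array([s[0],s[1],1]); o=-c['R'].T@c['t']
    return o,w/np.linalg.norm(w)
def onz(c,u,v,z):
    o,w=ray(c,u,v); return o+w*(z-o[2])/w[2]
def proj(c,X):
    p=c['R']@np.array(X)+c['t']; s=p[:2]/p[2]; s=s*(1+c['k1']*(s@s)); K=c['camera_matrix']
    return np.array([K[0,0]*s[0]+K[0,2],K[1,1]*s[1]+K[1,2]])
E
python3 - <<'E'
from h import *
a=cap('scene'); b=cap('top')
im=np.hstack([a['color'],b['color']])[:,:,::-1]
cv2.imwrite('pics/a.png',a['color'][:,:,::-1]);cv2.imwrite('pics/b.png',b['color'][:,:,::-1])
for c in (a,b): print(-c['R'].T@c['t'],c['R'][2],c['k1'],c['camera_matrix'][0])
print(bot.grip_point_offset,bot.read_state())
E
```

```text
pics
[ 1.07954197 -0.71419765  0.9885583 ] [-0.38359622  0.58714545 -0.71282127] -0.05895716052758246 [390.17987658   0.         257.19724073]
[0.41077164 0.00761933 1.32275429] [ 0.15204277 -0.01180254 -0.98830344] -0.009124572908430278 [418.01697288   0.         253.95179129]
0.0187 {'time_s': 0.1, 'joint_positions': array([ 6.00756685e+01,  3.02734471e+01,  8.21496180e+01, -2.49369921e-03,
        6.76885572e+01, -1.02285729e+01]), 'qvel': array([-0.07129168, -0.13676967, -0.09486406,  0.04594634,  0.07812474,
        0.03244311]), 'tau': array([ 1.92675834e-04, -4.40987062e+01, -1.77151662e+01,  6.35313825e-02,
        5.33674587e-02, -2.00967861e-05]), 'position': array([0.21030257, 0.58785275, 0.22166836]), 'tcp_rot': array([[-9.41500935e-01,  3.37009068e-01, -9.36962080e-04],
       [ 3.37010232e-01,  9.41499434e-01, -1.70854132e-03],
       [ 3.06355349e-04, -1.92435906e-03, -9.99998101e-01]]), 'force': array([-0.27723879,  1.3434355 , -0.19780521]), 'moment': array([-0.02071911, -0.02730391,  0.06971737]), 'grasp_force': 0.0, 'opening': 1.002173757464466}
```

View pics/a.png

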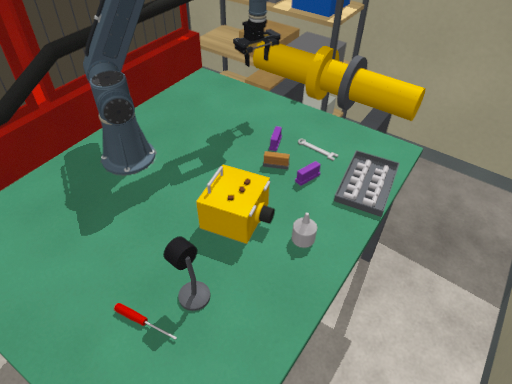

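View pics/b.png

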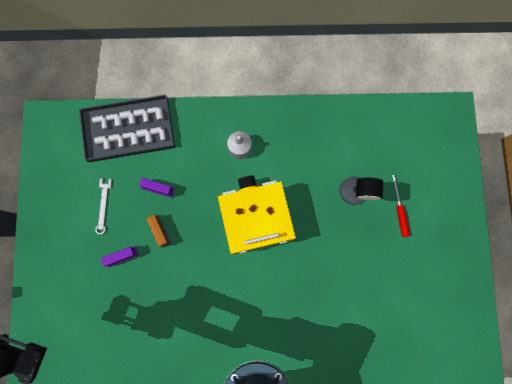

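Could be taken for the scraper, in top-view pixels: the orange-brown block (158,231) and the purple blocks (157,187) and (118,257). By the description (wood, not purple) I choose the one at (158,231), which is (276,159) in the scene view. The box is at (257,216) and the chips are at about (239,211), (253,209) and (270,210). The lamp's foot is at (353,190) and its head at (370,188). I'll check this in one close crop and measure.

```bash
cat > m.py <<'E'
from h import *
b=load('top'); a=load('scene')
def blobs(c,lo,hi,minA=8,roi=None):
    hsv=cv2.cvtColor(c['color'],cv2.COLOR_RGB2HSV); m=cv2.inRange(hsv,lo,hi)
    if roi: k=np.zeros_like(m); x0,y0,x1,y1=roi; k[y0:y1,x0:x1]=1; m=m*k
    cs,_=cv2.findContours(m,cv2.RETR_EXTERNAL,cv2.CHAIN_APPROX_NONE)
    return sorted([q for q in cs if cv2.contourArea(q)>=minA],key=cv2.contourArea,reverse=True)
E
python3 - <<'E'
from m import *
cv2.imwrite('pics/c.png',cv2.resize(b['color'][150:270,90:410,::-1],None,fx=2.5,fy=2.5,interpolation=cv2.INTER_CUBIC))
for px in [(158,231),(153,222),(257,216),(253,209),(262,239),(353,190),(370,186),(370,197),(249,184)]:
    print(px, cv2.cvtColor(b['color'],cv2.COLOR_RGB2HSV)[px[1],px[0]])
E
```

```text
(158, 231) [ 15 187 169]
(153, 222) [ 15 188 167]
(257, 216) [ 27 255 244]
(253, 209) [ 10 179  94]
(262, 239) [116   9 202]
(353, 190) [109  41  69]
(370, 186) [108  51  25]
(370, 197) [ 36  27 142]
(249, 184) [90  9 29]
```

View pics/c.png

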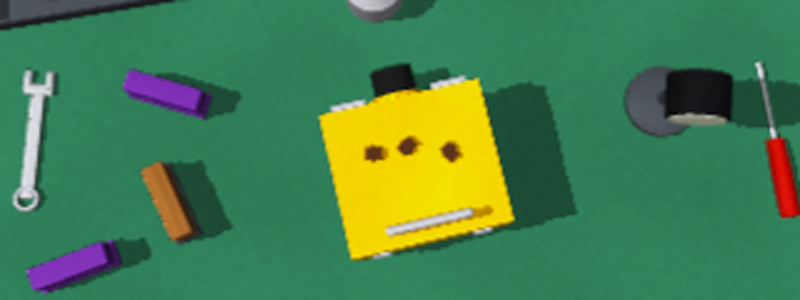

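The crop confirms it: the only wood-coloured block is at crop (169,202), and the chips are at (374,153), (408,146) and (451,152). The bar is near (430,222) on the robot's side, and the lens at (698,118) faces the robot. Next I measure.

Run:
```python
from m import *
np.set_printoptions(precision=4,suppress=True)
def world(c,q,z): return np.array([onz(c,u,v,z)[:2] for u,v in q.reshape(-1,2)])
# scraper
for c,n,roi in ((b,'top',(140,205,180,255)),(a,'scene',(255,145,300,175))):
    q=blobs(c,(8,120,60),(20,255,255),20,roi)[0]
    r=cv2.minAreaRect(q); print(n,'scraper px',r)
    w=world(c,q,0.054); r=cv2.minAreaRect((w*1000).astype(np.float32)); print(' z=.054',r)
# cover from top
hs=cv2.cvtColor(b['color'],cv2.COLOR_RGB2HSV)
q=blobs(b,(22,180,200),(32,255,255),500)[0]
w=world(b,cv2.convexHull(q),0.126); r=cv2.minAreaRect((w*1000).astype(np.float32)); print('cover',r); print(cv2.boxPoints(r))
for c,roi in ((b,(215,185,295,245)),(a,(205,165,275,215))):
    for q in blobs(c,(0,60,20),(16,255,170),6,roi)[:6]:
        M=cv2.moments(q); u=(M['m10']/M['m00'],M['m01']/M['m00']); print('chip',np.array(u),cv2.contourArea(q),onz(c,*u,0.1305))
q=blobs(b,(0,0,120),(180,90,255),20,(235,222,290,246))
for k in q: r=cv2.minAreaRect((world(b,k,0.160)*1000).astype(np.float32)); print('bar',r)
# lamp
q=blobs(b,(95,20,50),(125,90,110),100,(335,170,372,210))
for k in q: print('foot',cv2.boundingRect(k), cv2.minEnclosingCircle((world(b,k,0.02)*1000).astype(np.float32)))
q=blobs(b,(0,0,0),(180,255,45),60,(345,170,390,205))
for k in q: print('head',cv2.boundingRect(k),cv2.minAreaRect((world(b,k,0.19)*1000).astype(np.float32)))
q=blobs(b,(15,0,100),(60,70,255),5,(350,190,390,208))
for k in q: r=cv2.minAreaRect(k);print('lens',r, [onz(b,*p,0.185) for p in cv2.boxPoints(r)])
```

```text
top scraper px ((156.39691162109375, 230.26803588867188), (31.475730895996094, 9.645788192749023), 66.03751373291016)
 z=.054 ((503.709716796875, 290.2577819824219), (96.21591186523438, 28.76613426208496), 24.435945510864258)
scene scraper px ((275.861572265625, 158.10769653320312), (24.310808181762695, 11.65926456451416), 7.125016689300537)
 z=.054 ((513.3735961914062, 273.4623718261719), (92.46192932128906, 68.48861694335938), 24.239547729492188)
cover ((533.9886474609375, -9.559555053710938), (174.42538452148438, 188.9401397705078), 12.125008583068848)
[[ 428.8785   64.4844]
 [ 468.5645 -120.2408]
 [ 639.0988  -83.6035]
 [ 599.4127  101.1217]]
chip [269.5619 210.3238] 17.5 [ 0.5481 -0.0504  0.1305]
chip [252.5333 208.0476] 17.5 [ 0.5557 -0.0017  0.1305]
chip [239.1458 211.    ] 16.0 [0.548  0.0369 0.1305]
chip [246.8205 181.3974] 13.0 [0.5463 0.0386 0.1305]
chip [230.  197.5] 12.0 [ 0.5457 -0.051   0.1305]
chip [241.5 189. ] 11.0 [0.5528 0.0001 0.1305]
bar ((467.1519775390625, -23.357501983642578), (9.218025207519531, 96.84944152832031), 12.176926612854004)
foot (341, 177, 22, 27) ((619.6862182617188, -321.94610595703125), 42.831180572509766)
head (355, 178, 28, 20) ((599.7338256835938, -322.34912109375), (74.82382202148438, 52.44269943237305), 86.4726791381836)
lens ((368.0, 197.5), (3.0, 22.0), 90.0) [array([ 0.5764, -0.2903,  0.185 ]), array([ 0.5751, -0.3512,  0.185 ]), array([ 0.5667, -0.3507,  0.185 ]), array([ 0.568 , -0.2898,  0.185 ])]
```

```bash
cat > p.py <<'E'
from h import *
from scipy.spatial.transform import Rotation as Ro
BC=np.array([.533,-.0096]); BY=12.1; LS=np.array([.472,-.314,.185]); LY=-3.5
def box(x,y,z):
    t=np.radians(BY); c,s=np.cos(t),np.sin(t); return np.array([BC[0]+c*x-s*y,BC[1]+s*x+c*y,z])
def down(yang,tilt=0):
    """tool pointing down, tool y at yang deg (world, nearest half-turn is caller's choice)"""
    t=np.radians(yang); y=np.array([np.cos(t),np.sin(t),0]); z=np.array([0,0,-1.]); return np.column_stack([np.cross(y,z),y,z])
def go(*wps):
    s=bot.read_state(); p0,R0=s['position'],s['tcp_rot']; print('t',round(s['time_s'],2),'tcp',p0.round(4),'yang',np.degrees(np.arctan2(R0[1,1],R0[0,1])).round(1),'op',round(s['opening'],3),'gf',round(s['grasp_force'],1),'F',s['force'].round(1))
    for p,R in wps:
        o=R0.T@(np.array(p)-p0); d=Ro.from_matrix(R0.T@R).as_rotvec(degrees=True)
        print(' off',o.round(3).tolist(),'dr',d.round(1).tolist(),'rows',np.ceil(max(np.linalg.norm(o)/.0417,np.linalg.norm(d)/7.16)))
E
python3 - <<'E'
from p import *
a=load('scene');b=load('top')
print(proj(a,[.5037,.2903,.034]),proj(a,LS+[.098*np.cos(.061),-.098*np.sin(.061),0]),proj(b,[.6197,-.322,.02]),proj(a,[.6217,-.323,.02]))
print([box(*x,0) for x in [(0,0),(20,0)]][:1])
go(([.504,.290,.12],down(114.4)),([.504,.290,.018],down(114.4)))
E
```

```text
[275.71630187 158.81657346] [173.981683   247.30322648] [353.03015139 190.04350153] [195.05545825 292.13511362]
[array([ 0.533 , -0.0096,  0.    ])]
t 0.1 tcp [0.2103 0.5879 0.2217] yang 70.3 op 1.002 gf 0.0 F [-0.3  1.3 -0.2]
 off [-0.377, -0.181, 0.102] dr [-0.1, -0.1, -44.1] rows 11.0
 off [-0.377, -0.181, 0.204] dr [-0.1, -0.1, -44.1] rows 12.0
```

Request:
servo_tool --gripper -0.4 --targets '[{"offset":[-0.034,-0.016,0.009],"dr":[0,0,-4]},{"offset":[-0.068,-0.033,0.018],"dr":[0,0,-8]},{"offset":[-0.103,-0.049,0.028],"dr":[0,0,-12]},{"offset":[-0.137,-0.066,0.037],"dr":[0,0,-16]},{"offset":[-0.171,-0.082,0.046],"dr":[0,0,-20]},{"offset":[-0.206,-0.099,0.055],"dr":[0,0,-24]},{"offset":[-0.24,-0.115,0.065],"dr":[0,0,-28]},{"offset":[-0.274,-0.132,0.074],"dr":[0,0,-32]},{"offset":[-0.308,-0.148,0.083],"dr":[0,0,-36]},{"offset":[-0.343,-0.165,0.093],"dr":[0,0,-40]},{"offset":[-0.377,-0.181,0.102],"dr":[0,0,-44.1]},{"offset":[-0.377,-0.181,0.102],"dr":[0,0,-44.1]},{"offset":[-0.377,-0.181,0.102],"dr":[0,0,-44.1]},{"offset":[-0.377,-0.181,0.102],"dr":[0,0,-44.1]}]'

```text
time_s: 1.27
position: [0.5039, 0.2908, 0.1201]
tcp_rot: [[-0.911, -0.412, -0.002], [-0.412, 0.911, -0.0], [0.002, 0.001, -1.0]]
force: [-0.8, 0.5, -0.3]
opening: 0.703
grasp_force: 0.0
```

Run:
```python
from p import *
go(([.504,.290,.018],down(114.4)))
a=cap('scene'); b=cap('top')
f=lambda c,x,y,w,h: cv2.resize(c['color'][y:y+h,x:x+w,::-1],(400,400),interpolation=cv2.INTER_CUBIC)
cv2.imwrite('pics/d.png',np.hstack([f(a,220,100,110,110),f(b,90,160,130,130)]))
```

```text
t 1.27 tcp [0.5039 0.2908 0.1201] yang 114.3 op 0.703 gf 0.0 F [-0.8  0.5 -0.3]
 off [0.0, -0.001, 0.102] dr [0.0, -0.1, -0.1] rows 3.0
```

View pics/d.png

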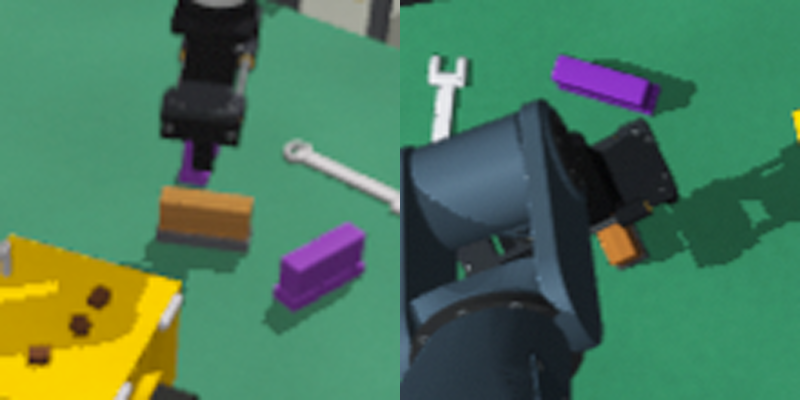

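The picture shows the gripper straight above the wood block (left half, (205,215)), with the purple blocks clear of it. I'll descend and grip.

Request:
servo_tool --targets '[{"offset":[0,-0.001,0.02],"dr":[0,0,0]},{"offset":[0,-0.001,0.04],"dr":[0,0,0]},{"offset":[0,-0.001,0.06],"dr":[0,0,0]},{"offset":[0,-0.001,0.08],"dr":[0,0,0]},{"offset":[0,-0.001,0.095],"dr":[0,0,0]},{"offset":[0,-0.001,0.102],"dr":[0,0,0]},{"offset":[0,-0.001,0.102],"dr":[0,0,0]},{"offset":[0,-0.001,0.102],"dr":[0,0,0]}]'

```text
time_s: 2.03
position: [0.5045, 0.2909, 0.0189]
tcp_rot: [[-0.91, -0.414, 0.0], [-0.414, 0.91, 0.0], [-0.0, 0.0, -1.0]]
force: [0.5, 0.6, 0.2]
opening: 0.701
grasp_force: 0.0
```

Request:
servo_tool --gripper 1 --targets '[{"offset":[0,0,0],"dr":[0,0,0]},{"offset":[0,0,0],"dr":[0,0,0]},{"offset":[0,0,0],"dr":[0,0,0]},{"offset":[0,0,0],"dr":[0,0,0]},{"offset":[0,0,0],"dr":[0,0,0]},{"offset":[0,0,0],"dr":[0,0,0]}]'

```text
time_s: 2.53
position: [0.5051, 0.2902, 0.0189]
tcp_rot: [[-0.911, -0.413, 0.0], [-0.413, 0.911, 0.001], [-0.001, 0.0, -1.0]]
force: [-0.7, 0.1, 0.7]
opening: 0.332
grasp_force: 0.6
```

Request:
servo_tool --targets '[{"offset":[0,0,-0.01],"dr":[0,0,0]},{"offset":[0,0,-0.03],"dr":[0,0,0]},{"offset":[0,0,-0.055],"dr":[0,0,0]},{"offset":[0,0,-0.085],"dr":[0,0,0]},{"offset":[0,0,-0.115],"dr":[0,0,0]},{"offset":[0,0,-0.145],"dr":[0,0,0]},{"offset":[0,0,-0.175],"dr":[0,0,0]},{"offset":[0,0,-0.195],"dr":[0,0,0]},{"offset":[0,0,-0.2],"dr":[0,0,0]},{"offset":[0,0,-0.2],"dr":[0,0,0]}]'

```text
time_s: 3.37
position: [0.5057, 0.2902, 0.2205]
tcp_rot: [[-0.911, -0.413, 0.004], [-0.413, 0.911, 0.001], [-0.004, -0.0, -1.0]]
force: [-0.9, -0.3, -0.3]
opening: 0.317
grasp_force: 30.0
```

Run:
```python
from p import *
# box y -> tool y; scraper long axis along box x
go((box(.02,-.085,.215),down(102.1)),(box(.02,-.085,.146),down(102.1)))
```

```text
t 3.37 tcp [0.5057 0.2902 0.2205] yang 114.4 op 0.317 gf 30.0 F [-0.9 -0.3 -0.3]
 off [0.098, -0.372, 0.005] dr [-0.0, 0.2, 12.3] rows 10.0
 off [0.098, -0.372, 0.074] dr [-0.0, 0.2, 12.3] rows 10.0
```

Run:
```python
from m import *
a=cap('scene')
p=bot=None
print(proj(a,[.5057,.2902,.2205-.018+.034]))
for q in blobs(a,(8,120,60),(20,255,255),20,(220,80,330,175)): print(cv2.boundingRect(q),cv2.minAreaRect(q))
for z in (.2025+.014,.2025+.054):
  print([proj(a,[.5057+s*.05*.911,.2902+s*.05*.413,z]).round(1) for s in (-1,1)])
```

```text
[279.06483391 113.81987692]
(245, 80, 28, 10) ((258.5500183105469, 81.84999084472656), (26.87936019897461, 8.854375839233398), 18.434946060180664)
(281, 108, 13, 14) ((286.8399658203125, 114.6199951171875), (11.172287940979004, 13.435029029846191), 8.130102157592773)
(266, 113, 9, 7) ((270.0, 116.0), (6.0, 8.0), 90.0)
[array([264.6, 117.1]), array([293. , 120.3])]
[array([265. , 107.3]), array([293.9, 110.4])]
```

Request:
servo_tool --targets '[{"offset":[0.008,-0.031,0],"dr":[0,0,1]},{"offset":[0.016,-0.062,0],"dr":[0,0,2]},{"offset":[0.025,-0.093,0.001],"dr":[0,0,3]},{"offset":[0.033,-0.124,0.002],"dr":[0,0,4]},{"offset":[0.041,-0.155,0.002],"dr":[0,0,5]},{"offset":[0.049,-0.186,0.002],"dr":[0,0,6]},{"offset":[0.057,-0.217,0.003],"dr":[0,0,7]},{"offset":[0.065,-0.248,0.003],"dr":[0,0,8]},{"offset":[0.074,-0.279,0.004],"dr":[0,0,9]},{"offset":[0.082,-0.31,0.004],"dr":[0,0,10]},{"offset":[0.09,-0.341,0.005],"dr":[0,0,11]},{"offset":[0.098,-0.372,0.005],"dr":[0,0,12.3]},{"offset":[0.098,-0.372,0.005],"dr":[0,0,12.3]},{"offset":[0.098,-0.372,0.005],"dr":[0,0,12.3]}]'

```text
time_s: 4.58
position: [0.5682, -0.0907, 0.211]
tcp_rot: [[-0.978, -0.206, -0.004], [-0.206, 0.978, 0.002], [0.004, 0.003, -1.0]]
force: [-0.6, 0.1, -1.5]
opening: 0.321
grasp_force: 30.0
```

Run:
```python
from p import *
go((box(.02,-.085,.15),down(102.1)),(box(.02,-.085,.147),down(102.1)))
```

```text
t 4.58 tcp [ 0.5682 -0.0907  0.211 ] yang 101.9 op 0.321 gf 30.0 F [-0.6  0.1 -1.5]
 off [-0.003, 0.001, 0.061] dr [0.2, -0.2, -0.2] rows 2.0
 off [-0.003, 0.001, 0.064] dr [0.2, -0.2, -0.2] rows 2.0
```

Request:
servo_tool --targets '[{"offset":[-0.003,0.001,0.015],"dr":[0,0,0]},{"offset":[-0.003,0.001,0.03],"dr":[0,0,0]},{"offset":[-0.003,0.001,0.045],"dr":[0,0,0]},{"offset":[-0.003,0.001,0.054],"dr":[0,0,0]},{"offset":[-0.003,0.001,0.054],"dr":[0,0,0]},{"offset":[-0.003,0.001,0.054],"dr":[0,0,0]},{"offset":[-0.003,0.001,0.054],"dr":[0,0,0]}]'

```text
time_s: 5.17
position: [0.5724, -0.0872, 0.1598]
tcp_rot: [[-0.978, -0.21, 0.0], [-0.21, 0.978, -0.0], [-0.0, -0.0, -1.0]]
force: [-0.4, 0.2, -0.5]
opening: 0.319
grasp_force: 30.0
```

Run:
```python
from p import *
go((box(.02,-.085,.147),down(102.1)),(box(.02,.14,.147),down(102.1)))
```

```text
t 5.17 tcp [ 0.5724 -0.0872  0.1598] yang 102.1 op 0.319 gf 30.0 F [-0.4  0.2 -0.5]
 off [0.002, -0.001, 0.013] dr [-0.0, 0.0, 0.0] rows 1.0
 off [0.002, 0.224, 0.013] dr [-0.0, 0.0, 0.0] rows 6.0
```

Request:
servo_tool --targets '[{"offset":[0.002,-0.001,0.008],"dr":[0,0,0]},{"offset":[0.002,-0.001,0.013],"dr":[0,0,0]},{"offset":[0.002,-0.001,0.013],"dr":[0,0,0]},{"offset":[0.002,-0.001,0.013],"dr":[0,0,0]}]'

```text
time_s: 5.5
position: [0.5701, -0.089, 0.1463]
tcp_rot: [[-0.978, -0.209, -0.001], [-0.209, 0.978, 0.0], [0.001, 0.0, -1.0]]
force: [0.0, 0.0, -0.6]
opening: 0.32
grasp_force: 30.0
```

Request:
servo_tool --targets '[{"offset":[0,0.012,0],"dr":[0,0,0]},{"offset":[0,0.024,0],"dr":[0,0,0]},{"offset":[0,0.036,0],"dr":[0,0,0]},{"offset":[0,0.048,0],"dr":[0,0,0]},{"offset":[0,0.06,0],"dr":[0,0,0]},{"offset":[0,0.072,0],"dr":[0,0,0]},{"offset":[0,0.084,0],"dr":[0,0,0]},{"offset":[0,0.096,0],"dr":[0,0,0]},{"offset":[0,0.108,0],"dr":[0,0,0]},{"offset":[0,0.12,0],"dr":[0,0,0]},{"offset":[0,0.132,0],"dr":[0,0,0]},{"offset":[0,0.144,0],"dr":[0,0,0]},{"offset":[0,0.156,0],"dr":[0,0,0]},{"offset":[0,0.168,0],"dr":[0,0,0]},{"offset":[0,0.18,0],"dr":[0,0,0]},{"offset":[0,0.192,0],"dr":[0,0,0]},{"offset":[0,0.204,0],"dr":[0,0,0]},{"offset":[0,0.216,0],"dr":[0,0,0]},{"offset":[0,0.225,0],"dr":[0,0,0]},{"offset":[0,0.225,0],"dr":[0,0,0]}]'

```text
time_s: 7.17
position: [0.5225, 0.1329, 0.1465]
tcp_rot: [[-0.977, -0.212, -0.001], [-0.212, 0.977, 0.0], [0.0, 0.001, -1.0]]
force: [0.3, -0.4, -1.2]
opening: 0.316
grasp_force: 30.0
```

Request:
servo_tool --targets '[{"offset":[0,0.005,-0.02],"dr":[0,0,0]},{"offset":[0,0.015,-0.05],"dr":[0,0,0]},{"offset":[0,0.03,-0.07],"dr":[0,0,0]},{"offset":[0,0.05,-0.07],"dr":[0,0,0]},{"offset":[0,0.07,-0.07],"dr":[0,0,0]},{"offset":[0,0.09,-0.07],"dr":[0,0,0]},{"offset":[0,0.09,-0.07],"dr":[0,0,0]}]'

```text
time_s: 7.75
position: [0.5035, 0.2215, 0.2168]
tcp_rot: [[-0.977, -0.212, 0.0], [-0.212, 0.977, 0.002], [-0.0, 0.001, -1.0]]
force: [-0.4, -0.2, -1.6]
opening: 0.319
grasp_force: 30.0
```

Run:
```python
from p import *
a=cap('scene'); b=cap('top')
f=lambda c,x,y,w,h: cv2.resize(c['color'][y:y+h,x:x+w,::-1],(400,400),interpolation=cv2.INTER_CUBIC)
cv2.imwrite('pics/e.png',np.hstack([f(a,170,110,140,140),f(b,140,140,170,170)]))
go(([.504,.290,.12],down(114.4)),([.504,.290,.02],down(114.4)))
```

```text
t 7.85 tcp [0.5043 0.219  0.2165] yang 102.2 op 0.319 gf 30.0 F [-1.1  0.2 -0.6]
 off [-0.015, 0.069, 0.096] dr [-0.0, -0.0, -12.2] rows 3.0
 off [-0.015, 0.07, 0.196] dr [-0.0, -0.0, -12.2] rows 6.0
```

View pics/e.png

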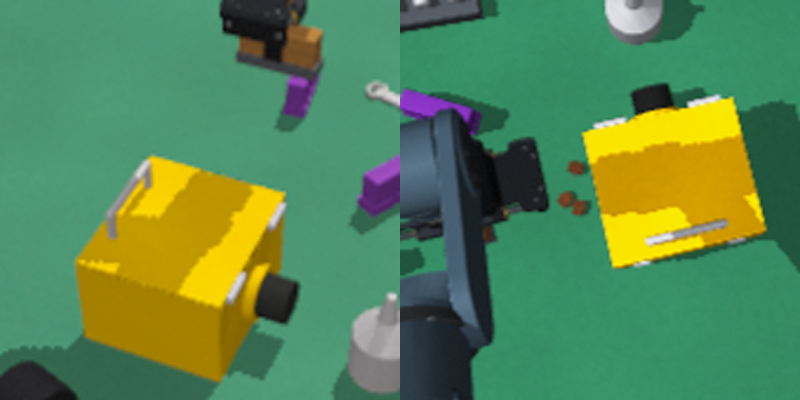

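The cover is clear, and the three chips lie on the bench left of the box at (575,167), (566,199) and (580,208) in the right half. The scraper goes back to where it came from.

Request:
servo_tool --targets '[{"offset":[-0.005,0.02,0.02],"dr":[0,0,-4]},{"offset":[-0.01,0.045,0.045],"dr":[0,0,-8]},{"offset":[-0.015,0.07,0.07],"dr":[0,0,-12.2]},{"offset":[-0.015,0.07,0.1],"dr":[0,0,-12.2]},{"offset":[-0.015,0.07,0.13],"dr":[0,0,-12.2]},{"offset":[-0.015,0.07,0.155],"dr":[0,0,-12.2]},{"offset":[-0.015,0.07,0.175],"dr":[0,0,-12.2]},{"offset":[-0.015,0.07,0.185],"dr":[0,0,-12.2]},{"offset":[-0.015,0.07,0.185],"dr":[0,0,-12.2]},{"offset":[-0.015,0.07,0.185],"dr":[0,0,-12.2]},{"offset":[-0.015,0.07,0.185],"dr":[0,0,-12.2]}]'

```text
time_s: 8.77
position: [0.5057, 0.2905, 0.0327]
tcp_rot: [[-0.912, -0.411, 0.002], [-0.411, 0.912, 0.001], [-0.002, -0.0, -1.0]]
force: [-0.4, 0.1, -1.1]
opening: 0.321
grasp_force: 30.0
```

Run:
```python
from p import *
go(([.504,.290,.0195],down(114.4)))
```

```text
t 8.77 tcp [0.5057 0.2905 0.0327] yang 114.3 op 0.321 gf 30.0 F [-0.4  0.1 -1.1]
 off [0.002, 0.0, 0.013] dr [-0.0, 0.1, -0.1] rows 1.0
```

Request:
servo_tool --targets '[{"offset":[0,0,0.007],"dr":[0,0,0]},{"offset":[0,0,0.013],"dr":[0,0,0]},{"offset":[0,0,0.013],"dr":[0,0,0]},{"offset":[0,0,0.013],"dr":[0,0,0]}]'

```text
time_s: 9.1
position: [0.5047, 0.2907, 0.0188]
tcp_rot: [[-0.911, -0.412, 0.001], [-0.412, 0.911, 0.0], [-0.001, -0.0, -1.0]]
force: [0.4, 0.0, -0.6]
opening: 0.323
grasp_force: 30.0
```

Request:
servo_tool --gripper -0.4 --targets '[{"offset":[0,0,0],"dr":[0,0,0]},{"offset":[0,0,0],"dr":[0,0,0]},{"offset":[0,0,0],"dr":[0,0,0]},{"offset":[0,0,0],"dr":[0,0,0]},{"offset":[0,0,0],"dr":[0,0,0]},{"offset":[0,0,0],"dr":[0,0,0]}]'

```text
time_s: 9.6
position: [0.5043, 0.2906, 0.0186]
tcp_rot: [[-0.911, -0.412, -0.0], [-0.412, 0.911, -0.0], [0.0, 0.0, -1.0]]
force: [-0.5, 0.2, -1.1]
opening: 0.661
grasp_force: 0.0
```

Request:
servo_tool --targets '[{"offset":[0,0,-0.02],"dr":[0,0,0]},{"offset":[0,0,-0.05],"dr":[0,0,0]},{"offset":[0,0,-0.09],"dr":[0,0,0]},{"offset":[0,0,-0.13],"dr":[0,0,0]},{"offset":[0,0,-0.17],"dr":[0,0,0]},{"offset":[0,0,-0.2],"dr":[0,0,0]},{"offset":[0,0,-0.2],"dr":[0,0,0]}]'

```text
time_s: 10.18
position: [0.5084, 0.2921, 0.2259]
tcp_rot: [[-0.911, -0.412, 0.014], [-0.412, 0.911, 0.005], [-0.015, -0.001, -1.0]]
force: [0.5, 0.2, 0.9]
opening: 0.698
grasp_force: 0.0
```

Run:
```python
from p import *
# bar grip: tool y along box x (12.1 deg)  or opposite; both
b=bot.read_state(); print(b['joint_positions'])
go((box(-.065,0,.215),down(12.1)),(box(-.065,0,.215),down(192.1)))
```

```text
[ 1.89701117e+01  2.66673575e+01  8.82073650e+01 -1.34835844e-03
  6.42860975e+01 -9.53491777e+01]
t 10.18 tcp [0.5084 0.2921 0.2259] yang 114.3 op 0.698 gf 0.0 F [0.5 0.2 0.9]
 off [0.166, -0.271, 0.009] dr [0.7, 0.7, 102.2] rows 15.0
 off [0.166, -0.271, 0.009] dr [-0.6, 0.6, -77.8] rows 11.0
```

Request:
servo_tool --targets '[{"offset":[0.011,-0.018,0],"dr":[0,0,6.8]},{"offset":[0.022,-0.036,0],"dr":[0,0,13.6]},{"offset":[0.033,-0.054,0],"dr":[0,0,20.4]},{"offset":[0.044,-0.072,0],"dr":[0,0,27.2]},{"offset":[0.055,-0.09,0],"dr":[0,0,34]},{"offset":[0.066,-0.108,0],"dr":[0,0,40.8]},{"offset":[0.077,-0.126,0],"dr":[0,0,47.6]},{"offset":[0.088,-0.145,0],"dr":[0,0,54.5]},{"offset":[0.1,-0.163,0],"dr":[0,0,61.3]},{"offset":[0.111,-0.181,0],"dr":[0,0,68.1]},{"offset":[0.122,-0.199,0],"dr":[0,0,74.9]},{"offset":[0.133,-0.217,0],"dr":[0,0,81.7]},{"offset":[0.144,-0.235,0],"dr":[0,0,88.5]},{"offset":[0.155,-0.253,0],"dr":[0,0,95.3]},{"offset":[0.166,-0.271,0],"dr":[0,0,102.2]},{"offset":[0.166,-0.271,0],"dr":[0,0,102.2]},{"offset":[0.166,-0.271,0],"dr":[0,0,102.2]},{"offset":[0.166,-0.271,0],"dr":[0,0,102.2]}]'

```text
time_s: 11.68
position: [0.4642, -0.0242, 0.2183]
tcp_rot: [[-0.211, 0.978, -0.001], [0.978, 0.211, 0.001], [0.001, -0.001, -1.0]]
force: [0.2, 0.6, 0.1]
opening: 0.698
grasp_force: 0.0
```

Run:
```python
from p import *
go((box(-.065,0,.139),down(12.1)))
a=cap('scene')
for z in (.158,): print([proj(a,box(-.065,s*.045,z)).round(1) for s in (-1,1)])
cv2.imwrite('pics/f.png',cv2.resize(a['color'][110:250,140:300,::-1],(640,560),interpolation=cv2.INTER_CUBIC))
```

```text
t 11.68 tcp [ 0.4642 -0.0242  0.2183] yang 12.2 op 0.698 gf 0.0 F [0.2 0.6 0.1]
 off [-0.0, 0.005, 0.079] dr [-0.0, -0.0, 0.1] rows 2.0
[array([209.2, 185.5]), array([221.8, 167.8])]
```

View pics/f.png

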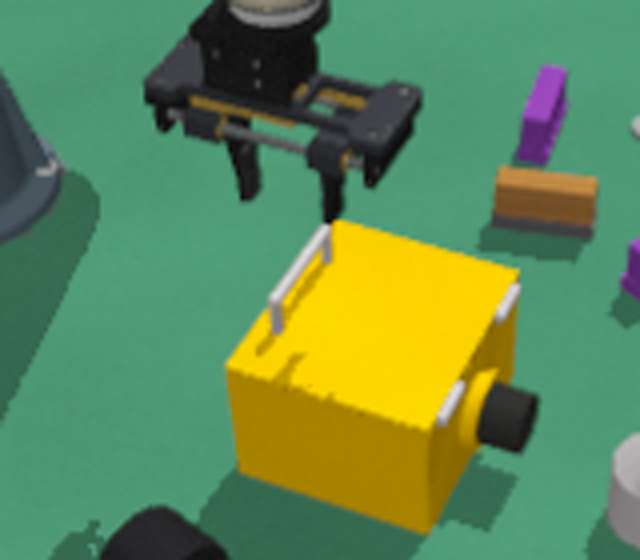

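The scraper stands free on the bench at (545,200), and the bar at (272,300)-(328,232) matches my projection. Now the bar grip.

Request:
servo_tool --targets '[{"offset":[0,0.005,0.02],"dr":[0,0,0]},{"offset":[0,0.005,0.04],"dr":[0,0,0]},{"offset":[0,0.005,0.06],"dr":[0,0,0]},{"offset":[0,0.005,0.072],"dr":[0,0,0]},{"offset":[0,0.005,0.079],"dr":[0,0,0]},{"offset":[0,0.005,0.079],"dr":[0,0,0]},{"offset":[0,0.005,0.079],"dr":[0,0,0]}]'

```text
time_s: 12.32
position: [0.4696, -0.0231, 0.1395]
tcp_rot: [[-0.211, 0.977, -0.0], [0.977, 0.211, 0.0], [0.0, -0.0, -1.0]]
force: [-0.2, 0.2, 0.5]
opening: 0.706
grasp_force: 0.0
```

Request:
servo_tool --gripper 1 --targets '[{"offset":[0,0,0],"dr":[0,0,0]},{"offset":[0,0,0],"dr":[0,0,0]},{"offset":[0,0,0],"dr":[0,0,0]},{"offset":[0,0,0],"dr":[0,0,0]},{"offset":[0,0,0],"dr":[0,0,0]},{"offset":[0,0,0],"dr":[0,0,0]},{"offset":[0,0,0],"dr":[0,0,0]},{"offset":[0,0,0],"dr":[0,0,0]},{"offset":[0,0,0],"dr":[0,0,0]}]'

```text
time_s: 13.07
position: [0.4672, -0.024, 0.1394]
tcp_rot: [[-0.211, 0.977, -0.005], [0.977, 0.211, -0.001], [0.0, -0.005, -1.0]]
force: [0.1, -2.8, 5.7]
opening: 0.1
grasp_force: 30.3
```

```bash
cat > arc.py <<'E'
import sys
from p import *
# arc about hinge from current gripped bar pose; th deg list, tilt(th)
def arc(t0,t1,n,k):
    s=bot.read_state(); R0=s['tcp_rot']; p0=s['position']; g=bot.grip_point_offset
    yb=box(0,1,0)-box(0,0,0); 
    H=box(.085,0,.120); bar0=box(-.065,0,.158)-H
    B=lambda t: H+Ro.from_rotvec(yb*np.radians(t)).apply(bar0)
    gp=p0-g*R0[:,2]; print('grip-point vs bar (box xz):',(gp-B(t0)).round(4))
    for t in np.linspace(t0,t1,n+1)[1:]:
        R=Ro.from_rotvec(yb*np.radians(k*(t-t0))).as_matrix()@R0
        p=gp+B(t)-B(t0)+g*R[:,2]
        o=R0.T@(p-p0); d=Ro.from_matrix(R0.T@R).as_rotvec(degrees=True)
        print('{"offset": %s, "dr": %s},'%(o.round(3).tolist(),d.round(1).tolist()),end=' ')
    print(p.round(3))
arc(*map(float,sys.argv[1:3]),int(sys.argv[3]),float(sys.argv[4]))
E
python3 arc.py 0 50 18 0.28
```

```text
grip-point vs bar (box xz): [-0.0021 -0.0008  0.0001]
{"offset": [-0.0, 0.002, -0.007], "dr": [0.8, 0.0, 0.0]}, {"offset": [-0.0, 0.004, -0.014], "dr": [1.6, 0.0, 0.0]}, {"offset": [-0.0, 0.006, -0.021], "dr": [2.3, 0.0, 0.0]}, {"offset": [-0.0, 0.009, -0.028], "dr": [3.1, 0.0, 0.0]}, {"offset": [-0.0, 0.012, -0.035], "dr": [3.9, 0.0, 0.0]}, {"offset": [-0.0, 0.015, -0.042], "dr": [4.7, 0.0, 0.0]}, {"offset": [-0.0, 0.019, -0.048], "dr": [5.4, 0.0, 0.0]}, {"offset": [-0.0, 0.023, -0.054], "dr": [6.2, 0.0, 0.0]}, {"offset": [-0.0, 0.028, -0.06], "dr": [7.0, 0.0, 0.0]}, {"offset": [-0.0, 0.032, -0.066], "dr": [7.8, 0.0, 0.0]}, {"offset": [-0.0, 0.037, -0.071], "dr": [8.6, 0.0, 0.0]}, {"offset": [-0.0, 0.042, -0.077], "dr": [9.3, 0.0, 0.0]}, {"offset": [-0.0, 0.047, -0.082], "dr": [10.1, 0.0, 0.0]}, {"offset": [-0.0, 0.053, -0.086], "dr": [10.9, 0.0, 0.0]}, {"offset": [-0.0, 0.059, -0.091], "dr": [11.7, 0.0, 0.0]}, {"offset": [-0.0, 0.065, -0.095], "dr": [12.4, 0.0, 0.0]}, {"offset": [-0.0, 0.071, -0.099], "dr": [13.2, 0.0, 0.0]}, {"offset": [-0.0, 0.078, -0.102], "dr": [14.0, 0.0, 0.0]}, [ 0.544 -0.008  0.241]
```

Request:
servo_tool --targets '[{"offset":[0,0.002,-0.007],"dr":[0.8,0,0]},{"offset":[0,0.004,-0.014],"dr":[1.6,0,0]},{"offset":[0,0.006,-0.021],"dr":[2.3,0,0]},{"offset":[0,0.009,-0.028],"dr":[3.1,0,0]},{"offset":[0,0.012,-0.035],"dr":[3.9,0,0]},{"offset":[0,0.015,-0.042],"dr":[4.7,0,0]},{"offset":[0,0.019,-0.048],"dr":[5.4,0,0]},{"offset":[0,0.023,-0.054],"dr":[6.2,0,0]},{"offset":[0,0.028,-0.06],"dr":[7,0,0]},{"offset":[0,0.032,-0.066],"dr":[7.8,0,0]},{"offset":[0,0.037,-0.071],"dr":[8.6,0,0]},{"offset":[0,0.042,-0.077],"dr":[9.3,0,0]},{"offset":[0,0.047,-0.082],"dr":[10.1,0,0]},{"offset":[0,0.053,-0.086],"dr":[10.9,0,0]},{"offset":[0,0.059,-0.091],"dr":[11.7,0,0]},{"offset":[0,0.065,-0.095],"dr":[12.4,0,0]},{"offset":[0,0.071,-0.099],"dr":[13.2,0,0]},{"offset":[0,0.078,-0.102],"dr":[14,0,0]},{"offset":[0,0.078,-0.102],"dr":[14,0,0]}]'

```text
time_s: 14.65
position: [0.5421, -0.0081, 0.2427]
tcp_rot: [[-0.21, 0.946, -0.248], [0.978, 0.203, -0.053], [0.0, -0.254, -0.967]]
force: [-7.3, -2.4, 10.7]
opening: 0.104
grasp_force: 30.0
```

```bash
python3 arc.py 50 105 19 0.28; python3 -c "
from p import *
go()"
```

```text
grip-point vs bar (box xz): [-0.0035 -0.0012  0.0015]
{"offset": [-0.0, 0.006, -0.005], "dr": [0.8, 0.0, 0.0]}, {"offset": [-0.0, 0.012, -0.01], "dr": [1.6, 0.0, 0.0]}, {"offset": [-0.0, 0.018, -0.014], "dr": [2.4, 0.0, 0.0]}, {"offset": [-0.0, 0.025, -0.018], "dr": [3.2, 0.0, 0.0]}, {"offset": [-0.0, 0.031, -0.021], "dr": [4.1, 0.0, 0.0]}, {"offset": [-0.0, 0.038, -0.025], "dr": [4.9, 0.0, 0.0]}, {"offset": [-0.0, 0.045, -0.028], "dr": [5.7, 0.0, 0.0]}, {"offset": [-0.0, 0.052, -0.03], "dr": [6.5, 0.0, 0.0]}, {"offset": [-0.0, 0.06, -0.032], "dr": [7.3, 0.0, 0.0]}, {"offset": [-0.0, 0.067, -0.034], "dr": [8.1, 0.0, 0.0]}, {"offset": [-0.0, 0.074, -0.036], "dr": [8.9, 0.0, 0.0]}, {"offset": [-0.0, 0.082, -0.037], "dr": [9.7, 0.0, 0.0]}, {"offset": [-0.0, 0.089, -0.037], "dr": [10.5, 0.0, 0.0]}, {"offset": [-0.0, 0.097, -0.037], "dr": [11.3, 0.0, 0.0]}, {"offset": [-0.0, 0.104, -0.037], "dr": [12.2, 0.0, 0.0]}, {"offset": [-0.0, 0.112, -0.037], "dr": [13.0, 0.0, 0.0]}, {"offset": [-0.0, 0.119, -0.036], "dr": [13.8, 0.0, 0.0]}, {"offset": [-0.0, 0.127, -0.034], "dr": [14.6, 0.0, 0.0]}, {"offset": [-0.0, 0.134, -0.033], "dr": [15.4, 0.0, 0.0]}, [0.677 0.021 0.24 ]
t 14.65 tcp [ 0.5421 -0.0081  0.2427] yang 12.1 op 0.104 gf 30.0 F [-7.3 -2.4 10.7]
```

Request:
servo_tool --targets '[{"offset":[0,0.006,-0.005],"dr":[0.8,0,0]},{"offset":[0,0.012,-0.01],"dr":[1.6,0,0]},{"offset":[0,0.018,-0.014],"dr":[2.4,0,0]},{"offset":[0,0.025,-0.018],"dr":[3.2,0,0]},{"offset":[0,0.031,-0.021],"dr":[4.1,0,0]},{"offset":[0,0.038,-0.025],"dr":[4.9,0,0]},{"offset":[0,0.045,-0.028],"dr":[5.7,0,0]},{"offset":[0,0.052,-0.03],"dr":[6.5,0,0]},{"offset":[0,0.06,-0.032],"dr":[7.3,0,0]},{"offset":[0,0.067,-0.034],"dr":[8.1,0,0]},{"offset":[0,0.074,-0.036],"dr":[8.9,0,0]},{"offset":[0,0.082,-0.037],"dr":[9.7,0,0]},{"offset":[0,0.089,-0.037],"dr":[10.5,0,0]},{"offset":[0,0.097,-0.037],"dr":[11.3,0,0]},{"offset":[0,0.104,-0.037],"dr":[12.2,0,0]},{"offset":[0,0.112,-0.037],"dr":[13,0,0]},{"offset":[0,0.119,-0.036],"dr":[13.8,0,0]},{"offset":[0,0.127,-0.034],"dr":[14.6,0,0]},{"offset":[0,0.134,-0.033],"dr":[15.4,0,0]},{"offset":[0,0.134,-0.033],"dr":[15.4,0,0]}]'

```text
time_s: 16.32
position: [0.6818, 0.0213, 0.2408]
tcp_rot: [[-0.21, 0.852, -0.48], [0.978, 0.182, -0.104], [-0.001, -0.491, -0.871]]
force: [2.8, -0.6, 2.4]
opening: 0.102
grasp_force: 30.0
```

```bash
python3 arc.py 105 106 1 0.28
python3 - <<'E'
from p import *
a=cap('scene')
cv2.imwrite('pics/g.png',cv2.resize(a['color'][80:250,140:310,::-1],(600,600),interpolation=cv2.INTER_CUBIC))
E
```

```text
grip-point vs bar (box xz): [ 0.0008 -0.0008  0.0021]
{"offset": [0.0, 0.003, 0.0], "dr": [0.3, -0.0, -0.0]}, [0.684 0.022 0.24 ]
```

View pics/g.png

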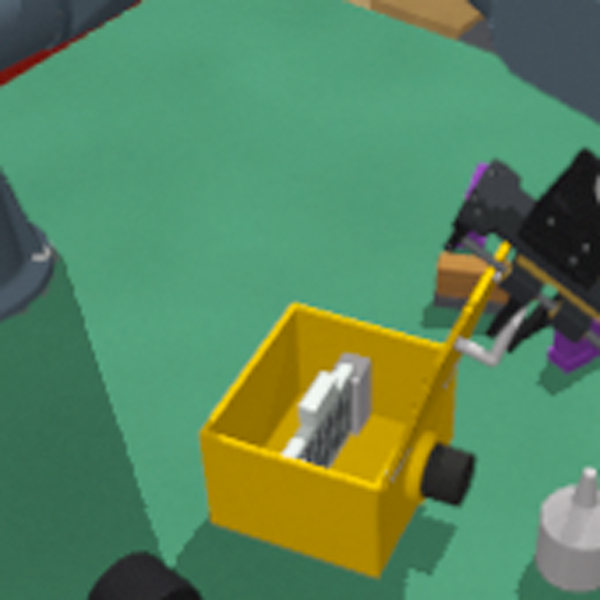

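The cover stands open, leaning away over the hinge side, and the bar is still held near (510,340). The filter tab shows at crop (322,395). I'll check the tab against its predicted pixel and then release.

Run:
```python
from p import *
a=load('scene')
f=lambda p:((p-np.array([140,80]))*600/170).round(0)
for x in (-.023,-.007): print([f(proj(a,box(x,y,.113))) for y in (-.025,.025)])
for x in(-.085,.085): print('rim',[f(proj(a,box(x,y,.12))) for y in (-.095,.095)])
im=a['color'][180:225,205:255].max(axis=2); hs=cv2.cvtColor(a['color'],cv2.COLOR_RGB2HSV)
m=cv2.inRange(hs,(0,0,170),(180,60,255)); m[:,:215]=0;m[:,243:]=0;m[:175]=0;m[215:]=0
ys,xs=np.nonzero(m)
for y in sorted(set(ys)): print(y,xs[ys==y].min(),xs[ys==y].max(),f(np.array([xs[ys==y].mean(),y])))
```

```text
[array([300., 407.]), array([323., 372.])]
[array([316., 412.]), array([339., 376.])]
rim [array([201., 434.]), array([294., 303.])]
rim [array([380., 490.]), array([460., 350.])]
183 235 239 [342. 364.]
184 235 239 [342. 367.]
185 231 239 [336. 371.]
186 230 238 [332. 374.]
187 229 241 [333. 378.]
188 229 237 [328. 381.]
189 228 236 [324. 385.]
190 227 232 [316. 388.]
191 227 232 [316. 392.]
192 226 231 [312. 395.]
193 226 231 [312. 399.]
194 225 230 [309. 402.]
195 225 229 [307. 406.]
196 226 229 [309. 409.]
201 225 227 [304. 427.]
202 224 227 [302. 431.]
203 224 226 [300. 434.]
204 223 226 [298. 438.]
205 222 226 [296. 441.]
206 222 225 [295. 445.]
207 221 225 [293. 448.]
208 220 224 [289. 452.]
209 223 223 [293. 455.]
```

Request:
servo_tool --gripper 0.4 --targets '[{"offset":[0,0,0],"dr":[0,0,0]},{"offset":[0,0,0],"dr":[0,0,0]},{"offset":[0,0,0],"dr":[0,0,0]},{"offset":[0,0,0],"dr":[0,0,0]},{"offset":[0,0,0],"dr":[0,0,0]}]'

```text
time_s: 16.78
position: [0.6803, 0.0217, 0.2411]
tcp_rot: [[-0.21, 0.851, -0.481], [0.978, 0.183, -0.103], [0.0, -0.492, -0.871]]
force: [0.7, -1.0, -0.1]
opening: 0.291
grasp_force: 0.0
```

Request:
servo_tool --targets '[{"offset":[0,0,-0.02],"dr":[0,0,0]},{"offset":[0,0,-0.045],"dr":[0,0,0]},{"offset":[0,0,-0.07],"dr":[0,0,0]},{"offset":[0,0,-0.1],"dr":[0,0,0]},{"offset":[0,0,-0.13],"dr":[0,0,0]},{"offset":[0,0,-0.13],"dr":[0,0,0]},{"offset":[0,0,-0.13],"dr":[0,0,0]}]'

```text
time_s: 17.37
position: [0.7441, 0.0352, 0.3558]
tcp_rot: [[-0.21, 0.854, -0.476], [0.978, 0.183, -0.103], [-0.001, -0.487, -0.873]]
force: [0.1, -0.2, -0.6]
opening: 0.304
grasp_force: 0.0
```

Run:
```python
from p import *
go((box(-.015,0,.36),down(12.1)),(box(-.015,0,.20),down(12.1)))
```

```text
t 17.37 tcp [0.7441 0.0352 0.3558] yang 12.1 op 0.304 gf 0.0 F [ 0.1 -0.2 -0.6]
 off [0.001, -0.204, 0.109] dr [-29.1, 0.1, 0.0] rows 6.0
 off [0.001, -0.126, 0.248] dr [-29.1, 0.1, 0.0] rows 7.0
```

Request:
servo_tool --gripper -0.3 --targets '[{"offset":[0,-0.025,0.013],"dr":[-3.6,0,0]},{"offset":[0,-0.051,0.027],"dr":[-7.3,0,0]},{"offset":[0,-0.077,0.041],"dr":[-11,0,0]},{"offset":[0,-0.102,0.055],"dr":[-14.6,0,0]},{"offset":[0,-0.128,0.068],"dr":[-18.2,0,0]},{"offset":[0,-0.153,0.082],"dr":[-21.8,0,0]},{"offset":[0,-0.179,0.096],"dr":[-25.5,0,0]},{"offset":[0.001,-0.204,0.109],"dr":[-29.1,0,0]},{"offset":[0.001,-0.204,0.109],"dr":[-29.1,0,0]},{"offset":[0.001,-0.204,0.109],"dr":[-29.1,0,0]},{"offset":[0.001,-0.204,0.109],"dr":[-29.1,0,0]}]'

```text
time_s: 18.28
position: [0.5161, -0.0125, 0.3593]
tcp_rot: [[-0.209, 0.978, -0.005], [0.978, 0.209, -0.001], [0.0, -0.005, -1.0]]
force: [1.7, -0.5, -0.5]
opening: 0.651
grasp_force: 0.0
```

Run:
```python
from p import *
go((box(-.016,0,.16),down(12.1)),(box(-.016,0,.084),down(12.1)))
```

```text
t 18.28 tcp [ 0.5161 -0.0125  0.3593] yang 12.1 op 0.651 gf 0.0 F [ 1.7 -0.5 -0.5]
 off [-0.001, 0.002, 0.199] dr [-0.3, -0.0, -0.0] rows 5.0
 off [-0.001, 0.003, 0.275] dr [-0.3, -0.0, -0.0] rows 7.0
```

Request:
servo_tool --targets '[{"offset":[0,0.002,0.025],"dr":[0,0,0]},{"offset":[0,0.002,0.055],"dr":[0,0,0]},{"offset":[0,0.002,0.085],"dr":[0,0,0]},{"offset":[0,0.002,0.115],"dr":[0,0,0]},{"offset":[0,0.002,0.145],"dr":[0,0,0]},{"offset":[0,0.002,0.17],"dr":[0,0,0]},{"offset":[0,0.002,0.19],"dr":[0,0,0]},{"offset":[0,0.002,0.199],"dr":[0,0,0]},{"offset":[0,0.002,0.199],"dr":[0,0,0]},{"offset":[0,0.002,0.199],"dr":[0,0,0]},{"offset":[0,0.002,0.199],"dr":[0,0,0]}]'

```text
time_s: 19.2
position: [0.5193, -0.0125, 0.1615]
tcp_rot: [[-0.21, 0.978, -0.003], [0.978, 0.21, -0.002], [-0.001, -0.003, -1.0]]
force: [0.4, -0.1, 0.2]
opening: 0.651
grasp_force: 0.0
```

Run:
```python
from p import *
go((box(-.016,0,.084),down(12.1)))
```

```text
t 19.2 tcp [ 0.5193 -0.0125  0.1615] yang 12.1 op 0.651 gf 0.0 F [ 0.4 -0.1  0.2]
 off [0.0, -0.002, 0.077] dr [-0.2, 0.1, 0.0] rows 2.0
```

Request:
servo_tool --targets '[{"offset":[0,-0.001,0.015],"dr":[0,0,0]},{"offset":[0,-0.001,0.03],"dr":[0,0,0]},{"offset":[0,-0.001,0.045],"dr":[0,0,0]},{"offset":[0,-0.001,0.06],"dr":[0,0,0]},{"offset":[0,-0.001,0.072],"dr":[0,0,0]},{"offset":[0,-0.001,0.077],"dr":[0,0,0]},{"offset":[0,-0.001,0.077],"dr":[0,0,0]},{"offset":[0,-0.001,0.077],"dr":[0,0,0]}]'

```text
time_s: 19.87
position: [0.5173, -0.0128, 0.0845]
tcp_rot: [[-0.21, 0.978, -0.003], [0.978, 0.21, -0.002], [-0.001, -0.003, -1.0]]
force: [-0.6, -0.3, 0.8]
opening: 0.653
grasp_force: 0.0
```

Request:
servo_tool --gripper 1 --targets '[{"offset":[0,0,0],"dr":[0,0,0]},{"offset":[0,0,0],"dr":[0,0,0]},{"offset":[0,0,0],"dr":[0,0,0]},{"offset":[0,0,0],"dr":[0,0,0]},{"offset":[0,0,0],"dr":[0,0,0]},{"offset":[0,0,0],"dr":[0,0,0]},{"offset":[0,0,0],"dr":[0,0,0]},{"offset":[0,0,0],"dr":[0,0,0]},{"offset":[0,0,0],"dr":[0,0,0]}]'

```text
time_s: 20.62
position: [0.5164, -0.0126, 0.0836]
tcp_rot: [[-0.21, 0.978, -0.005], [0.978, 0.21, -0.001], [0.0, -0.005, -1.0]]
force: [-0.2, 0.8, 0.5]
opening: 0.184
grasp_force: 30.0
```

Request:
servo_tool --targets '[{"offset":[0,0,-0.004],"dr":[0,0,0]},{"offset":[0,0,-0.012],"dr":[0,0,0]},{"offset":[0,0,-0.022],"dr":[0,0,0]},{"offset":[0,0,-0.034],"dr":[0,0,0]},{"offset":[0,0,-0.046],"dr":[0,0,0]},{"offset":[0,0,-0.058],"dr":[0,0,0]},{"offset":[0,0,-0.07],"dr":[0,0,0]},{"offset":[0,0,-0.082],"dr":[0,0,0]},{"offset":[0,0,-0.096],"dr":[0,0,0]},{"offset":[0,0,-0.11],"dr":[0,0,0]},{"offset":[0,0,-0.125],"dr":[0,0,0]},{"offset":[0,0,-0.14],"dr":[0,0,0]},{"offset":[0,0,-0.155],"dr":[0,0,0]},{"offset":[0,0,-0.17],"dr":[0,0,0]},{"offset":[0,0,-0.182],"dr":[0,0,0]},{"offset":[0,0,-0.187],"dr":[0,0,0]},{"offset":[0,0,-0.187],"dr":[0,0,0]},{"offset":[0,0,-0.187],"dr":[0,0,0]}]'

```text
time_s: 22.12
position: [0.5168, -0.0123, 0.2707]
tcp_rot: [[-0.21, 0.978, -0.005], [0.978, 0.21, -0.001], [-0.0, -0.005, -1.0]]
force: [0.1, 1.3, -2.6]
opening: 0.18
grasp_force: 30.0
```

Run:
```python
from p import *
T=LS+[0,0,.0366]
go((T+[-.06,0,.05],down(LY)),(T,down(LY)))
a=cap('scene')
cv2.imwrite('pics/i.png',cv2.resize(a['color'][80:330,110:310,::-1],(480,600),interpolation=cv2.INTER_CUBIC))
```

```text
t 22.12 tcp [ 0.5168 -0.0123  0.2707] yang 12.1 op 0.18 gf 30.0 F [ 0.1  1.3 -2.6]
 off [-0.273, -0.166, -0.0] dr [-0.3, 0.0, 15.6] rows 8.0
 off [-0.286, -0.107, 0.05] dr [-0.3, 0.0, 15.6] rows 8.0
```

View pics/i.png

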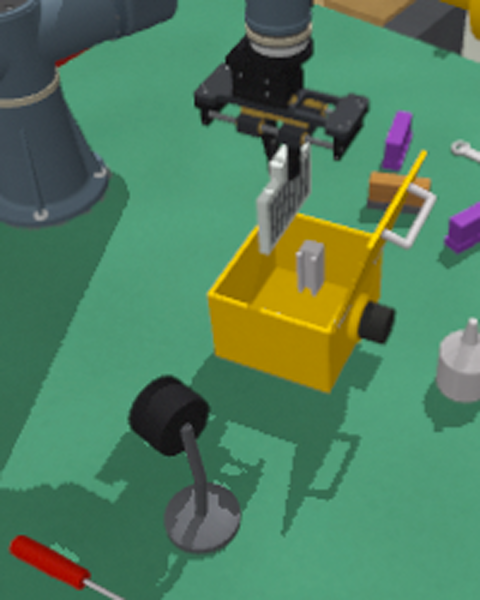

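The plate hangs upright from the gripper at (285,200), clear of the box, and the cover stays open. Now to the lamp.

Request:
servo_tool --targets '[{"offset":[-0.015,-0.009,0],"dr":[0,0,1]},{"offset":[-0.038,-0.023,0],"dr":[0,0,2.2]},{"offset":[-0.061,-0.037,0],"dr":[0,0,3.5]},{"offset":[-0.084,-0.051,0],"dr":[0,0,4.8]},{"offset":[-0.107,-0.065,0],"dr":[0,0,6.1]},{"offset":[-0.13,-0.079,0],"dr":[0,0,7.4]},{"offset":[-0.153,-0.093,0],"dr":[0,0,8.7]},{"offset":[-0.176,-0.107,0],"dr":[0,0,10]},{"offset":[-0.199,-0.121,0],"dr":[0,0,11.4]},{"offset":[-0.222,-0.135,0],"dr":[0,0,12.7]},{"offset":[-0.245,-0.149,0],"dr":[0,0,14]},{"offset":[-0.262,-0.159,0],"dr":[0,0,15]},{"offset":[-0.273,-0.166,0],"dr":[0,0,15.6]},{"offset":[-0.273,-0.166,0],"dr":[0,0,15.6]},{"offset":[-0.273,-0.166,0],"dr":[0,0,15.6]}]'

```text
time_s: 23.42
position: [0.4118, -0.3136, 0.2706]
tcp_rot: [[0.062, 0.998, -0.006], [0.998, -0.062, 0.001], [0.001, -0.006, -1.0]]
force: [0.2, -0.0, -2.2]
opening: 0.181
grasp_force: 30.0
```

Run:
```python
from m import *
from p import *
b=cap('top')
# recheck lamp foot, less hidden edges: circle fit
q=blobs(b,(95,20,50),(125,90,110),100,(335,170,372,210))
for k in q:
    w=np.array([onz(b,u,v,0.02)[:2] for u,v in k.reshape(-1,2) if u<354])
    A=np.c_[2*w,np.ones(len(w))]; s=np.linalg.lstsq(A,(w**2).sum(1),rcond=None)[0]; print('foot',s[:2],np.sqrt(s[2]+s[:2]@s[:2]))
T=LS+[0,0,.0366]
go((T,down(LY)))
```

```text
foot [ 0.61873623 -0.32455321] 0.041796856212452584
t 23.47 tcp [ 0.412  -0.3129  0.2708] yang -3.5 op 0.182 gf 30.0 F [ 0.3  0.3 -2.8]
 off [0.003, 0.06, 0.049] dr [-0.4, -0.1, 0.0] rows 2.0
```

Request:
servo_tool --targets '[{"offset":[0,0.006,0.005],"dr":[0,0,0]},{"offset":[0,0.014,0.012],"dr":[0,0,0]},{"offset":[0,0.022,0.019],"dr":[0,0,0]},{"offset":[0,0.03,0.026],"dr":[0,0,0]},{"offset":[0,0.038,0.033],"dr":[0,0,0]},{"offset":[0,0.046,0.039],"dr":[0,0,0]},{"offset":[0,0.054,0.044],"dr":[0,0,0]},{"offset":[0,0.059,0.048],"dr":[-0.4,0,0]},{"offset":[0,0.059,0.048],"dr":[-0.4,0,0]},{"offset":[0,0.059,0.048],"dr":[-0.4,0,0]},{"offset":[0,0.059,0.048],"dr":[-0.4,0,0]},{"offset":[0,0.059,0.048],"dr":[-0.4,0,0]},{"offset":[0,0.059,0.048],"dr":[-0.4,0,0]},{"offset":[0,0.059,0.048],"dr":[-0.4,0,0]},{"offset":[0,0.059,0.048],"dr":[-0.4,0,0]},{"offset":[0,0.059,0.048],"dr":[-0.4,0,0]}]'

```text
time_s: 24.8
position: [0.4708, -0.3179, 0.2234]
tcp_rot: [[0.061, 0.998, 0.002], [0.998, -0.061, -0.002], [-0.002, 0.002, -1.0]]
force: [0.5, 0.4, -2.3]
opening: 0.179
grasp_force: 30.0
```

Run:
```python
from p import *
a=cap('scene'); b=cap('top')
f=lambda c,x,y,w,h: cv2.resize(c['color'][y:y+h,x:x+w,::-1],(400,400),interpolation=cv2.INTER_CUBIC)
cv2.imwrite('pics/j.png',np.hstack([f(a,90,120,200,200),f(b,130,130,290,290)]))
t=np.radians(LY); R=np.array([[np.cos(t),-np.sin(t)],[np.sin(t),np.cos(t)]])
g=lambda p:((p-np.array([90,120]))*2).round(0)
print([g(proj(a,np.r_[LS[:2]+R@[0,y],z])) for y,z in ((-.065,.143),(.065,.143),(.065,.227),(-.065,.227))])
go()
```

```text
[array([ 86., 268.]), array([157., 210.]), array([148., 169.]), array([ 72., 228.])]
t 24.9 tcp [ 0.4708 -0.3178  0.2233] yang -3.5 op 0.18 gf 30.0 F [-0.1 -0.3 -2.6]
```

View pics/j.png

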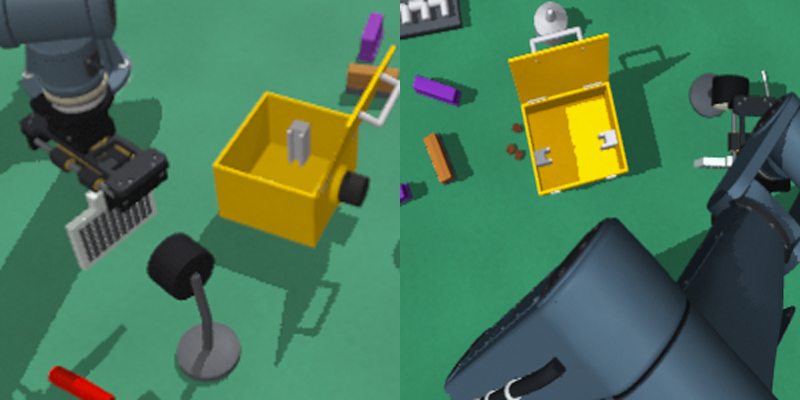

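The plate is upright and square in front of the lens, with its lower corner at (85,268) as predicted. The cover is open, the chips and scraper are on the bench, and the bystanders have not been disturbed. Handing in.

```bash
python3 -c "
from rig import ticket
print(ticket.hand_in())"
```

```text
the job is handed in; nothing more can be done
None
```

The job is handed in, with no verdict returned: the arm holds the filter plate still in the lamp beam, the cover is open to about 105°, the three chips and the scraper are on the bench, and the bystanders look undisturbed in the last pictures.

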